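Size a plug in the spring-backed hole gauge

TASK

Find the size of the brass plug standing on the cork mat: try it in the hole gauge, pressing lightly on each hole in turn from the smallest hole upward, until it enters, then seat it with its flange fully home on the plate in that first hole that takes it and leave it there upright. Press gently (never more than about 20 N on the gauge), and leave the two plugs in the tray and the other things as they stand.

Things in the scene. Friction and masses are not known exactly. Their poses are not given: they have to be found in the camera images.
- gauge: hole gauge fixed to the table: dark steel bed 84 x 236 mm carrying an aluminium plate 62 x 212 mm, 16 mm thick, its top 32 mm above the table, with a row of four through holes. Origin at the middle of its underside, z up, y along the row towards the smallest hole. A spigot fits its hole with 1.6 mm to spare and is 2.4 mm too big for the next smaller one
- plate_top (a point): nominal middle of the gauge plate's top. The plate is on springs: it yields straight down from about 2 N, 0.7 N more per mm, up to 8 mm (8 N), then stops hard; sideways it is clamped. If a plug pressed down on it is slid over a hole that takes it, the plate springs up round the spigot and the force falls
- hole_1 (a point): smallest hole of the gauge, 18 mm across (1 black dot beside it): nominal centre, level with the plate's top, 32 mm above the table; y along the row towards hole_1. Holes are 44 mm apart. The real hole is on the row's line but up to 7 mm off this point either way along it, alike for all four (the plate is clamped off centre): find it by feel or eye
- hole_2 (a point): second hole of the gauge, 22 mm across (2 black dots beside it): nominal centre, level with the plate's top, 32 mm above the table; y along the row towards hole_1. Holes are 44 mm apart. The real hole is on the row's line but up to 7 mm off this point either way along it, alike for all four (the plate is clamped off centre): find it by feel or eye
- hole_3 (a point): third hole of the gauge, 26 mm across (3 black dots beside it): nominal centre, level with the plate's top, 32 mm above the table; y along the row towards hole_1. Holes are 44 mm apart. The real hole is on the row's line but up to 7 mm off this point either way along it, alike for all four (the plate is clamped off centre): find it by feel or eye
- hole_4 (a point): largest hole of the gauge, 30 mm across (4 black dots beside it): nominal centre, level with the plate's top, 32 mm above the table; y along the row towards hole_1. Holes are 44 mm apart. The real hole is on the row's line but up to 7 mm off this point either way along it, alike for all four (the plate is clamped off centre): find it by feel or eye
- cork_mat: square cork mat 90 x 90 mm, 4 mm thick, fixed; origin at the middle of its underside. The plug to be sized stands near its middle, the only plug on it
- tray_floor (a point): middle of the floor (4 mm above the table) of a low wooden tray 150 x 80 mm with a 12 mm high rim, fixed, x along its length; the two plugs that are not to be handled stand in it
- plug_a_center (a point): sizing plug, upright; this point is its centre, 27 mm above its flat foot. From below: brass spigot 14 mm long, brass flange 36 mm across and 4 mm thick, dark steel stem 16 mm across and 36 mm long to hold; 54 mm high, about 90 g, z up. The plugs differ only in spigot diameter (20.4, 24.4 or 28.4 mm, not told which); which one stands on the mat varies, the others are in the tray
- plug_b_center (a point): sizing plug, upright; this point is its centre, 27 mm above its flat foot. From below: brass spigot 14 mm long, brass flange 36 mm across and 4 mm thick, dark steel stem 16 mm across and 36 mm long to hold; 54 mm high, about 90 g, z up. The plugs differ only in spigot diameter (20.4, 24.4 or 28.4 mm, not told which); which one stands on the mat varies, the others are in the tray
- plug_c_center (a point): sizing plug, upright; this point is its centre, 27 mm above its flat foot. From below: brass spigot 14 mm long, brass flange 36 mm across and 4 mm thick, dark steel stem 16 mm across and 36 mm long to hold; 54 mm high, about 90 g, z up. The plugs differ only in spigot diameter (20.4, 24.4 or 28.4 mm, not told which); which one stands on the mat varies, the others are in the tray
- plug_a: the first plug as a whole; origin at the centre of its foot
- plug_b: the second plug as a whole; origin at the centre of its foot
- plug_c: the third plug as a whole; origin at the centre of its foot
- wax: green wax bar 37 x 76 x 14 mm, lying loose; bystander
- tape: roll of masking tape 104 mm across, 25 mm high, loose; bystander
- sand_block: brown sanding block 64 x 100 x 28 mm, loose; bystander

How it is judged:
On the way, in this order (a step that is already met when the one before it is completed fails the run):
1. a plug is pressed (over 1 N) on the smallest hole, within 11 mm of its nominal centre (((horizontal distance between plug_a_center and hole_1 below 0.011 m and z of plug_a_center in the frame of hole_1 below 0.029 m and contact force between plug_a and gauge above 1 N) or (horizontal distance between plug_b_center and hole_1 below 0.011 m and z of plug_b_center in the frame of hole_1 below 0.029 m and contact force between plug_b and gauge above 1 N) or (horizontal distance between plug_c_center and hole_1 below 0.011 m and z of plug_c_center in the frame of hole_1 below 0.029 m and contact force between plug_c and gauge above 1 N))), for 0.1 s.
2. then it is tried on the second hole, within 11 mm of its nominal centre: pressed on it (over 1 N), or entering it if it fits (((horizontal distance between plug_a_center and hole_2 below 0.011 m and z of plug_a_center in the frame of hole_2 below 0.0265 m) or (horizontal distance between plug_b_center and hole_2 below 0.011 m and z of plug_b_center in the frame of hole_2 below 0.029 m and contact force between plug_b and gauge above 1 N) or (horizontal distance between plug_c_center and hole_2 below 0.011 m and z of plug_c_center in the frame of hole_2 below 0.029 m and contact force between plug_c and gauge above 1 N))), for 0.1 s.
3. then it has gone 10 mm or more into the second hole if it fits there; otherwise it is tried likewise on the third hole (((horizontal distance between plug_a_center and hole_2 below 0.011 m and z of plug_a_center in the frame of hole_2 below 0.017 m) or (horizontal distance between plug_b_center and hole_3 below 0.011 m and z of plug_b_center in the frame of hole_3 below 0.0265 m) or (horizontal distance between plug_c_center and hole_3 below 0.011 m and z of plug_c_center in the frame of hole_3 below 0.029 m and contact force between plug_c and gauge above 1 N))), for 0.1 s.
At the end, for the whole second after the job is handed in: The plug from the mat stands in the smallest hole that takes it: flange within 2 mm of home, under 11 mm from the nominal centre, upright within 0.1 rad, still (0.01 m/s). The other two stand in the tray, within 60 mm of its middle, moved under 20 mm, tilted under 0.2 rad ((((horizontal distance between plug_a_center and hole_2 below 0.011 m and z of plug_a_center in the frame of hole_2 below 0.015 m) and angle between plug_a_center's own z axis and vertical below 0.1 rad and linear speed of plug_a below 0.01 m/s and horizontal distance between each of plug_b_center, plug_c_center and tray_floor below 0.06 m and distance of each of plug_b_center, plug_c_center from where it was at the start of the episode below 0.02 m and angle between each of plug_b_center, plug_c_center's own z axis and vertical below 0.2 rad) or ((horizontal distance between plug_b_center and hole_3 below 0.011 m and z of plug_b_center in the frame of hole_3 below 0.015 m) and angle between plug_b_center's own z axis and vertical below 0.1 rad and linear speed of plug_b below 0.01 m/s and horizontal distance between each of plug_a_center, plug_c_center and tray_floor below 0.06 m and distance of each of plug_a_center, plug_c_center from where it was at the start of the episode below 0.02 m and angle between each of plug_a_center, plug_c_center's own z axis and vertical below 0.2 rad) or ((horizontal distance between plug_c_center and hole_4 below 0.011 m and z of plug_c_center in the frame of hole_4 below 0.015 m) and angle between plug_c_center's own z axis and vertical below 0.1 rad and linear speed of plug_c below 0.01 m/s and horizontal distance between each of plug_a_center, plug_b_center and tray_floor below 0.06 m and distance of each of plug_a_center, plug_b_center from where it was at the start of the episode below 0.02 m and angle between each of plug_a_center, plug_b_center's own z axis and vertical below 0.2 rad))); the robot touches nothing.
It fails at once if more than 22 N pressed on the gauge (contact force between anything else and gauge above 22 N).
It fails at once if a plug put 11 mm or more into a hole larger than the first that takes it ((horizontal distance between plug_a_center and hole_3 below 0.011 m and z of plug_a_center in the frame of hole_3 below 0.016 m) or (horizontal distance between plug_a_center and hole_4 below 0.011 m and z of plug_a_center in the frame of hole_4 below 0.016 m) or (horizontal distance between plug_b_center and hole_4 below 0.011 m and z of plug_b_center in the frame of hole_4 below 0.016 m)).
It fails at once if a bystander (wax bar, tape roll, sanding block) shoved more than 30 mm (distance of any of wax, tape, sand_block from where it was at the start of the episode above 0.03 m).
It also fails if it takes over 72 s, if anything falls off the work surface, if the arm or the gripper's body presses on something with over 40 N, if the wrist force passes 120 N, or if a joint passes its speed limit or range.

ROBOT

A 6-joint arm with a two-finger parallel gripper is mounted at the origin on the work surface; the furniture and walls round the work are solid. World frame = base frame: x ahead of the robot, y to its left, z up, the work surface at z = 0. Lengths are in m, angles in rad, forces in N, time in s.
With the tool pointing down it reaches from about 0.35 to 0.775 m from the base axis. Payload 7.3 kg.
Tool frame: the origin (TCP) lies at the very end of the fingers, on their centre line; the grasp point (between the pads) lies 19 mm behind it (robot.hold_point_z is the distance from the TCP to the grasp point, in m); z points along the fingers, y is the direction in which the jaws open and shut (so a half turn about z gives the same grasp; the last joint's range is limited). The gripper opens to 92 mm and grips with 3 to 60 N. Pads are 19 mm wide; open, the fingers measure 130 mm over their backs; the gripper's body (75 mm by 190 mm) begins 47 mm behind the grasp point.
Start: joints at [0.965, 0.342, 1.524, -0, 1.275, -0.146], TCP at [0.233, 0.471, 0.227] pointing down, gripper open.
Joint ranges: [-2.53, 2.53], [-0.77, 2.02], [0.04, 2.7], [-1, 4.14], [0.28, 2.66], [-3.11, 3.11]. Speed limits (rad/s): [2.57, 2.57, 3.14, 3.14, 3.14, 3.14].

INTERFACE

Orientations are given as [roll, pitch, yaw] about the fixed x, y, z axes, in that order (R = Rz(yaw) Ry(pitch) Rx(roll)).
In Python, from cell import monitor, viewer, robot gives the robot as it stands.
- The arm moves only by the tool move_arm, never from a script. Its argument "deltas" is a list of rows, each an object of numbers: "x", "y", "z": the shift along the tool's x, y, z in m; "wx", "wy", "wz": the turn, a rotation vector about the tool's x, y, z in degrees; "hand": the opening, from 0 (shut) to 1 (fully open). In form: [{"x": .., "y": .., "z": .., "wx": .., "wy": .., "wz": .., "hand": ..}, ...]. A call has 1 to 8 rows; each row is the pose to reach, as a shift and turn from the pose commanded when the call began, along the tool's axes at that moment; what a row does not reach only later rows make up. A row lasts 1/8 s, in which the tool goes at most 62.5 mm and 10.7 degrees, less where a joint would pass 70% of its speed; a pose out of reach is approached as far as the arm can. A call with a gripper value outside its range is refused whole. The fingers move at their own pace and stop on an object; "grip_force" is the grip in N (left out, the last holds). Time passes only in rows, so rows that repeat a pose let the fingers close. It gives the time, the measured TCP pose, the force and the opening at its end, in the units of the state.
- monitor.observe(): the state, without advancing time (a new reading comes with each control period).
- viewer.read_camera(name): name is "scene" or "top" or "wrist"; returns the picture (420x560x3 uint8, red, green, blue); there is no depth.
- viewer.camera_params(name): a dict with "camera_matrix" (3x3 intrinsics, pixels), "R" (3x3) and "t" (3): a world point X has camera coordinates R X + t. Camera axes: x right, y down, z forward; pixel columns grow to the right and rows downward; lengths in m; the calibration is good to about 2 mm. A picture is of the moment at which its call begins: read the wrist's pose just before it. camera_params takes no time and is no camera call; for the wrist camera it gives the pose at the moment of the call.
- robot.hand_in(): hands the job in, once; it reports no verdict.
The state is a dict: "time": time; "qpos": joint angles; "qvel": joint speeds; "joint_efforts": joint torques, N m; "tool_pos": TCP position; "tool_rot": TCP orientation; "contact_force": force on the tool from outside, world axes, zero at the start; "torque": the same for the moment, N m; "opening": finger opening in m.
Only numpy, scipy, OpenCV 4.12 (cv2) and the standard library are available. Lean on these libraries where they do the work, as an engineer would, in place of code of your own. Each camera call takes 0.05 s, during which the arm holds its last target. There are 200 camera calls.

## Working session

There is one attempt and no reset: what is moved stays moved. The work goes in short steps, Python scripts to look and compute and a tool call to move; the robot and the scene stay as the last step left them, time stands still between calls to the robot, and variables do not carry over. Pictures are saved under pics/ and viewed, about 8 in all and at most 12, crops included, and the job is handed in when it is done.

Besides the shell and the picture viewer there is one more tool, called after "Call:" by a JSON object that holds its "fn" and its "kwargs", one argument or row to a line. move_arm: Moves the arm, as the interface text tells. Its arguments: {"type":"object","properties":{"deltas":{"type":"array","items":{"type":"object","properties":{"x":{"type":"number"},"y":{"type":"number"},"z":{"type":"number"},"wx":{"type":"number"},"wy":{"type":"number"},"wz":{"type":"number"},"hand":{"type":"number"}}}},"grip_force":{"type":"number"}},"required":["deltas"]}

```bash
mkdir -p pics; cat > h.py <<'E'
import numpy as np, cv2
from cell import monitor, viewer, robot
def cam(n):
    p=viewer.camera_params(n); return np.array(p["camera_matrix"]),np.array(p["R"]),np.array(p["t"])
def px2w(n,u,v,z,P=None):
    K,R,t=P or cam(n); d=R.T@np.linalg.solve(K,[u,v,1]); c=-R.T@t
    return c+d*(z-c[2])/d[2]
def w2px(n,X,P=None):
    K,R,t=P or cam(n); q=K@(R@np.array(X)+t); return q[:2]/q[2]
def snap(n,f):
    im=viewer.read_camera(n)[:,:,::-1].copy(); cv2.imwrite("pics/"+f,im); return im
E
python3 - <<'E'
from h import *
a=snap("top","top0.png");b=snap("scene","sc0.png")
s=monitor.observe();print(s)
for n in("top","scene"):
  K,R,t=cam(n);print(n,K.tolist(),-R.T@t)
E
```

```text
{'time': 0.1, 'qpos': array([ 9.65003262e-01,  3.42623629e-01,  1.52489966e+00, -1.11595839e-05,
        1.27539991e+00, -1.46011841e-01]), 'qvel': array([ 0.0006746 , -0.00229416, -0.00228252, -0.00058121,  0.00122902,
        0.00020603]), 'joint_efforts': array([ 1.58178605e-03, -4.32002699e+01, -2.44696069e+01,  7.20028323e-02,
        5.26135764e-02, -5.91734329e-05]), 'tool_pos': array([0.23275492, 0.47019018, 0.22613735]), 'tool_rot': array([-3.14027471e+00, -1.83027864e-04,  2.68181456e+00]), 'contact_force': array([-0.12262526,  0.26554761, -0.1256088 ]), 'torque': array([-0.03751168,  0.00286922,  0.00892338]), 'opening': 0.09157559866467342}
top [[454.57478568729283, 0.0, 281.5159037795434], [0.0, 454.57478568729283, 207.45880553108844], [0.0, 0.0, 1.0]] [0.29694412 0.05594967 1.35238597]
scene [[515.5745456119228, 0.0, 283.6038733536109], [0.0, 515.5745456119228, 208.02754883579675], [0.0, 0.0, 1.0]] [-0.17061044 -0.55241461  1.06955435]
```

View pics/top0.png

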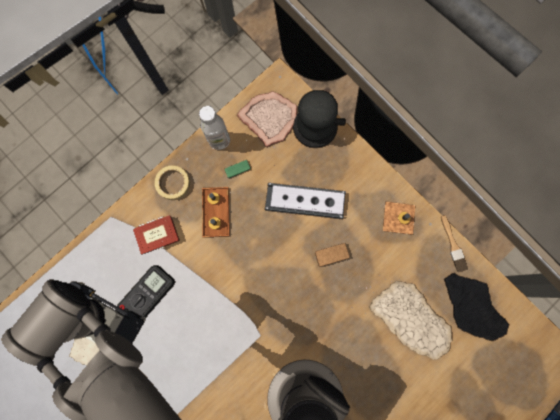

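View pics/sc0.png

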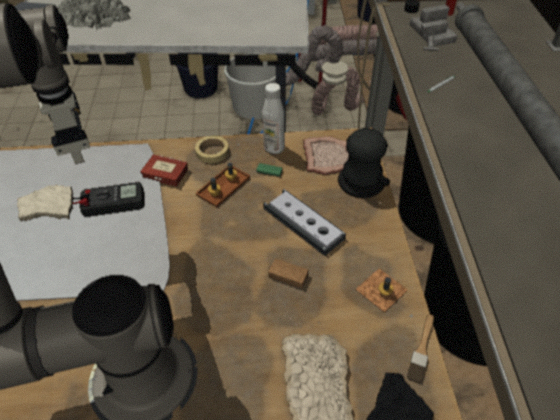

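The top view shows the gauge around (306,200), with the smallest hole at (285,197) and the largest at (329,202). The mat plug is at about (404,217), the tray plugs are at about (214,210), and the black mug at (317,117) is nearby. I'll enlarge this view to measure it.

```bash
python3 - <<'E'
from h import *
im=cv2.imread("pics/top0.png")
a=cv2.resize(im[175:225,260:352],None,fx=8,fy=8,interpolation=cv2.INTER_CUBIC)
b=cv2.resize(im[195:241,375:425],None,fx=4,fy=4,interpolation=cv2.INTER_CUBIC)
c=np.zeros((400+190,740,3),np.uint8);c[:400,:736]=a;c[400:584,:200]=b
cv2.imwrite("pics/crop.png",c)
g=cv2.cvtColor(im,cv2.COLOR_BGR2GRAY)
# plate: bright region
m=((g>140)).astype(np.uint8); n,l,st,ce=cv2.connectedComponentsWithStats(m)
i=l[207,300] or l[192,300]; print(st[i],ce[i])
pts=np.argwhere(l==i)[:,::-1].astype(np.float32); r=cv2.minAreaRect(pts); print(r)
P=cam("top")
bx=cv2.boxPoints(r); print([px2w("top",*q,0.032,P).round(4).tolist() for q in bx])
# holes: dark comps within the box
box=cv2.boxPoints(((r[0]),(r[1][0]-2,r[1][1]-2),r[2])).astype(int)
mk=np.zeros_like(g);cv2.fillPoly(mk,[box],1)
w=np.clip(140.-g,0,None)*mk
n,l,st,ce=cv2.connectedComponentsWithStats((w>20).astype(np.uint8))
for k in range(1,n):
  if st[k,4]>8:
    yy,xx=np.nonzero(l==k);q=(np.average(xx,weights=w[yy,xx]),np.average(yy,weights=w[yy,xx]));print(st[k,4],q,px2w("top",*q,0.032,P).round(4))
hsv=cv2.cvtColor(im,cv2.COLOR_BGR2HSV)
print("mat px approx", px2w("top",399,218,0.004,P),"plug",px2w("top",404,217,0.045,P),px2w("top",317,117,0.1,P))
E
```

```text
[  271   135   276   285 19857] [409.82776855 282.51332024]
((407.52655029296875, 268.9246520996094), (280.8250427246094, 188.79891967773438), 59.237281799316406)
[[0.5649, 0.1614, 0.032], [0.8796, -0.3253, 0.032], [0.1756, -0.7053, 0.032], [-0.0889, -0.2514, 0.032]]
480 (np.float64(422.424962309836), np.float64(121.33551098725387)) [ 0.811  -0.3406  0.032 ]
3534 (np.float64(409.32532780791803), np.float64(154.15429195071414)) [ 0.7063 -0.2986  0.032 ]
58 (np.float64(347.35914742451155), np.float64(142.49200710479573)) [ 0.7386 -0.1129  0.032 ]
319 (np.float64(425.1056526207605), np.float64(185.69373072970194)) [ 0.6103 -0.3431  0.032 ]
151 (np.float64(308.8101819454164), np.float64(187.37298810356893)) [0.5967 0.0012 0.032 ]
611 (np.float64(304.19967855055523), np.float64(208.8948568088837)) [0.5314 0.0137 0.032 ]
21 (np.float64(284.9249617151608), np.float64(196.9448698315467)) [0.5659 0.0714 0.032 ]
32 (np.float64(299.47262247838614), np.float64(198.50336215177714)) [0.5623 0.0282 0.032 ]
44 (np.float64(314.1391891891892), np.float64(200.10506756756757)) [ 0.5586 -0.0152  0.032 ]

[... 1163 characters left out ...]
)) [ 0.2401 -0.3654  0.032 ]
23 (np.float64(451.328), np.float64(332.924)) [ 0.1894 -0.4043  0.032 ]
857 (np.float64(509.87239412919513), np.float64(357.6646723380387)) [ 0.1277 -0.5629  0.032 ]
1392 (np.float64(382.97316312307794), np.float64(385.1808004601872)) [ 0.0447 -0.212   0.032 ]
32 (np.float64(460.26867816091954), np.float64(381.1810344827586)) [ 0.0616 -0.4238  0.032 ]
19 (np.float64(486.4272076372315), np.float64(378.0715990453461)) [ 0.0719 -0.4957  0.032 ]
234 (np.float64(459.1768125854993), np.float64(394.9829001367989)) [ 0.0256 -0.4193  0.032 ]
mat px approx [ 0.51589773 -0.27104637  0.004     ] plug [ 0.51254606 -0.27560459  0.045     ] [ 0.79090113 -0.01616641  0.1       ]
```

View pics/crop.png

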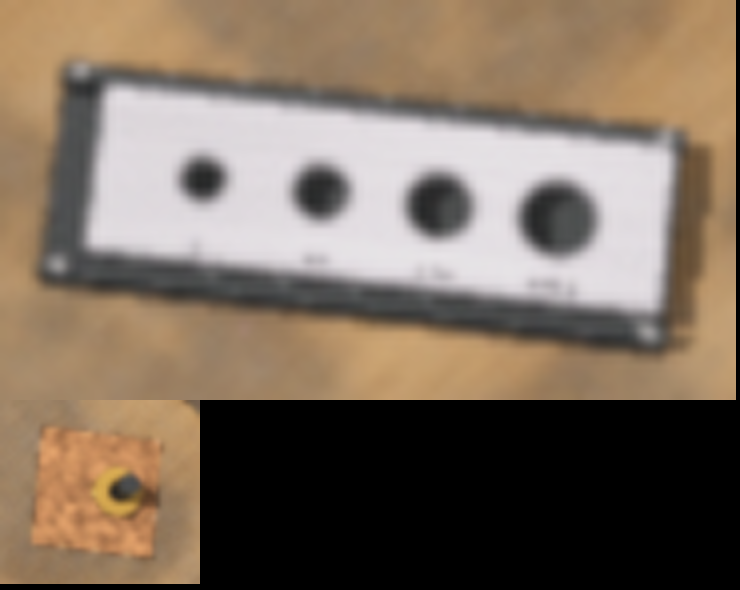

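The crop shows the four holes in a row; their centres in the world frame are (0.566,0.071), (0.562,0.028), (0.559,-0.015) and (0.555,-0.059). The bed margin is wider at the small-hole end, so the plate sits off centre. The plug's flange is at about px (404.5,218). I'll move above the plug next.

Call:
{"fn": "move_arm", "kwargs": {
  "deltas": [
    {"x":-0.0581,"y":-0.0549,"wz":-5},
    {"x":-0.116,"y":-0.11,"wz":-10},
    {"x":-0.174,"y":-0.165,"wz":-15},
    {"x":-0.232,"y":-0.22,"wz":-21.4},
    {"x":-0.29,"y":-0.275,"wz":-21.4},
    {"x":-0.3487,"y":-0.3295,"wz":-21.4},
    {"x":-0.3487,"y":-0.3295,"wz":-21.4},
    {"x":-0.3487,"y":-0.3295,"wz":-21.4}
  ]
}}

```text
schema error: expected keys x, y, z, wx, wy, wz, hand
```

Call:
{"fn": "move_arm", "kwargs": {
  "deltas": [
    {"x":-0.058,"y":-0.055,"z":0,"wx":0,"wy":0,"wz":-5,"hand":1},
    {"x":-0.116,"y":-0.11,"z":0,"wx":0,"wy":0,"wz":-10,"hand":1},
    {"x":-0.174,"y":-0.165,"z":0,"wx":0,"wy":0,"wz":-15,"hand":1},
    {"x":-0.232,"y":-0.22,"z":0,"wx":0,"wy":0,"wz":-21.4,"hand":1},
    {"x":-0.29,"y":-0.275,"z":0,"wx":0,"wy":0,"wz":-21.4,"hand":1},
    {"x":-0.349,"y":-0.33,"z":0,"wx":0,"wy":0,"wz":-21.4,"hand":1},
    {"x":-0.349,"y":-0.33,"z":0,"wx":0,"wy":0,"wz":-21.4,"hand":1},
    {"x":-0.349,"y":-0.33,"z":0,"wx":0,"wy":0,"wz":-21.4,"hand":1}
  ],
  "grip_force": 25
}}

```text
time: 1.1
tool_pos: [0.3996, 0.0175, 0.2266]
tool_rot: [-3.142, 0.0, 3.053]
contact_force: [-0.2, -0.5, 0.2]
opening: 0.0922
```

Call:
{"fn": "move_arm", "kwargs": {
  "deltas": [
    {"x":-0.024,"y":-0.05,"z":0,"wx":0,"wy":0,"wz":0,"hand":1},
    {"x":-0.048,"y":-0.1,"z":0,"wx":0,"wy":0,"wz":0,"hand":1},
    {"x":-0.072,"y":-0.15,"z":0,"wx":0,"wy":0,"wz":0,"hand":1},
    {"x":-0.096,"y":-0.2,"z":0.01,"wx":0,"wy":0,"wz":0,"hand":1},
    {"x":-0.12,"y":-0.25,"z":0.02,"wx":0,"wy":0,"wz":0,"hand":1},
    {"x":-0.136,"y":-0.287,"z":0.03,"wx":0,"wy":0,"wz":0,"hand":1},
    {"x":-0.136,"y":-0.287,"z":0.03,"wx":0,"wy":0,"wz":0,"hand":1},
    {"x":-0.136,"y":-0.287,"z":0.03,"wx":0,"wy":0,"wz":0,"hand":1}
  ]
}}

```text
time: 2.1
tool_pos: [0.5096, -0.277, 0.1964]
tool_rot: [3.14, -0.001, 3.055]
contact_force: [0.7, 0.1, 1.1]
opening: 0.0919
```

```bash
python3 - <<'E'
from h import *
s=monitor.observe();P=cam("wrist");snap("wrist","w1.png");print(s["tool_pos"],s["tool_rot"],-P[1].T@P[2],P[1].round(3).tolist(),P[0][0])
print([w2px("wrist",[x,y,z],P).round(0) for x,y,z in[(.512,-.28,.022),(.512,-.28,.058)]])
for u,v,z in((404.5,218,.022),(407,216.25,.058),(305.7,200.6,.016)):print(px2w("top",u,v,z))
E
```

```text
[ 0.50962179 -0.27702336  0.19635503] [ 3.14047678e+00 -1.06513009e-03  3.05518042e+00] [ 0.43725177 -0.27174786  0.35529487] [[0.086, 0.996, 0.002], [0.96, -0.083, 0.269], [0.268, -0.021, -0.963]] [325.46661122   0.         275.17282236]
[array([273., 193.]), array([273., 202.])]
[ 0.51338731 -0.28284741  0.022     ]
[ 0.51280347 -0.28093443  0.058     ]
[0.55959254 0.00912952 0.016     ]
```

View pics/w1.png

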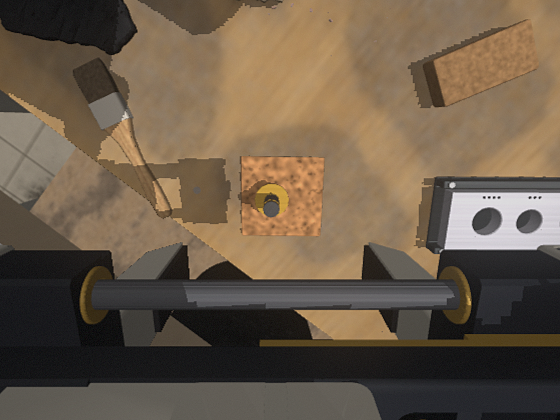

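The wrist view shows the plug with its flange at about (271,200) and its stem top at about (271,208). I'll refine both by colour.

```bash
python3 - <<'E'
from h import *
P=cam("wrist");im=cv2.imread("pics/w1.png")
c=cv2.resize(im[150:242,225:340],None,fx=6,fy=6,interpolation=cv2.INTER_CUBIC);cv2.imwrite("pics/w1c.png",c)
hsv=cv2.cvtColor(im,cv2.COLOR_BGR2HSV)
m=cv2.inRange(hsv,(22,140,90),(32,255,255));m[:150]=0;m[242:]=0;m[:,:225]=0;m[:,340:]=0
ys,xs=np.nonzero(m);print(len(xs),xs.min(),xs.max(),ys.min(),ys.max())
for X in((.513,-.282,.022),(.513,-.282,.026),(.513,-.282,.062)):print(w2px("wrist",X,P))
E
```

```text
Traceback (most recent call last):
ValueError: zero-size array to reduction operation minimum which has no identity
```

View pics/w1c.png

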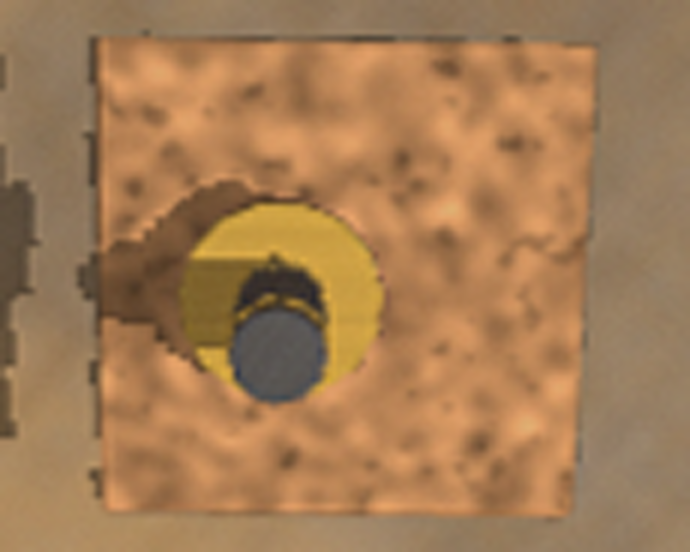

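The close-up shows the flange centred at (272.1,200.0) and the stem top at (271.5,209.2) in full-image pixels.

```bash
python3 - <<'E'
from h import *
P=cam("wrist")
for q in((272.1,200.0,.022),(271.5,209.2,.058)):print(px2w("wrist",*q,P))
# cork corners
for q in((100,38),(596,44),(572,517),(104,512)):print(px2w("wrist",225+q[0]/6,150+q[1]/6,.004,P))
# holes seen in wrist: hole_4 and hole_3
for q in((487,221),(529,220)):print(px2w("wrist",*q,.032,P))
E
```

```text
[ 0.51958018 -0.28117728  0.022     ]
[ 0.51961764 -0.28147883  0.058     ]
[ 0.47316473 -0.30999987  0.004     ]
[ 0.48180513 -0.22166655  0.004     ]
[ 0.57137871 -0.23026048  0.004     ]
[ 0.56268477 -0.31939621  0.004     ]
[ 0.55881452 -0.05931055  0.032     ]
[ 0.56146739 -0.01570072  0.032     ]
```

Call:
{"fn": "move_arm", "kwargs": {
  "deltas": [
    {"x":-0.009,"y":-0.0034,"z":0.04,"wx":0,"wy":0,"wz":0,"hand":1},
    {"x":-0.009,"y":-0.0034,"z":0.08,"wx":0,"wy":0,"wz":0,"hand":1},
    {"x":-0.009,"y":-0.0034,"z":0.12,"wx":0,"wy":0,"wz":0,"hand":1},
    {"x":-0.009,"y":-0.0034,"z":0.15,"wx":0,"wy":0,"wz":0,"hand":1},
    {"x":-0.009,"y":-0.0034,"z":0.169,"wx":0,"wy":0,"wz":0,"hand":1},
    {"x":-0.009,"y":-0.0034,"z":0.169,"wx":0,"wy":0,"wz":0,"hand":0.6},
    {"x":-0.009,"y":-0.0034,"z":0.169,"wx":0,"wy":0,"wz":0,"hand":0.3},
    {"x":-0.009,"y":-0.0034,"z":0.169,"wx":0,"wy":0,"wz":0,"hand":0.3}
  ]
}}

```text
time: 3.15
tool_pos: [0.5194, -0.2821, 0.0291]
tool_rot: [-3.14, 0.002, 3.056]
contact_force: [-0.2, 0.3, -0.2]
opening: 0.0663
```

```bash
python3 - <<'E'
from h import *
P=cam("wrist");im=snap("wrist","w2.png");s=monitor.observe();print(s["tool_pos"],s["tool_rot"],s["opening"],s["contact_force"])
print(w2px("wrist",s["tool_pos"],P), w2px("wrist",[.519,-.2812,.058],P))
E
```

```text
[ 0.51930962 -0.28210679  0.0289458 ] [-3.14060870e+00  1.87290458e-03  3.05556179e+00] 0.062420820940443385 [ 0.84753762 -0.09233427  0.16979197]
[276.36651107 260.51700003] [278.55314403 287.31300831]
```

View pics/w2.png

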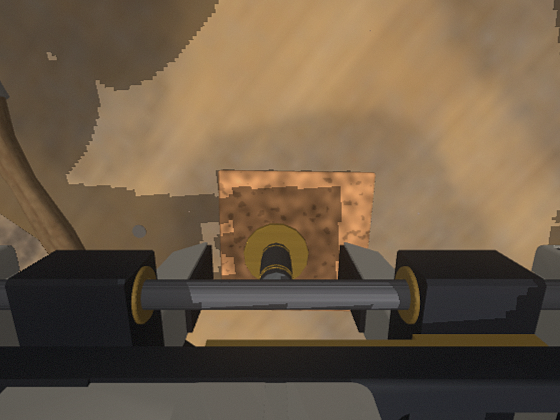

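The stem stands between the fingers (flange about (276,254)), so I'll close on it.

Call:
{"fn": "move_arm", "kwargs": {
  "deltas": [
    {"x":0,"y":0,"z":0,"wx":0,"wy":0,"wz":0,"hand":0},
    {"x":0,"y":0,"z":0,"wx":0,"wy":0,"wz":0,"hand":0},
    {"x":0,"y":0,"z":0,"wx":0,"wy":0,"wz":0,"hand":0},
    {"x":0,"y":0,"z":0,"wx":0,"wy":0,"wz":0,"hand":0},
    {"x":0,"y":0,"z":0,"wx":0,"wy":0,"wz":0,"hand":0},
    {"x":0,"y":0,"z":0,"wx":0,"wy":0,"wz":0,"hand":0},
    {"x":0,"y":0,"z":0,"wx":0,"wy":0,"wz":0,"hand":0},
    {"x":0,"y":0,"z":0,"wx":0,"wy":0,"wz":0,"hand":0}
  ],
  "grip_force": 40
}}

```text
time: 4.2
tool_pos: [0.5187, -0.2819, 0.0276]
tool_rot: [3.141, -0.0, 3.055]
contact_force: [-0.5, -0.0, -0.2]
opening: 0.015
```

```bash
python3 - <<'E'
from h import *
P=cam("wrist");s=monitor.observe();print(s["tool_pos"],s["tool_rot"],s["opening"],s["contact_force"],s["torque"])
print("flange seen",px2w("wrist",276,254,.022,P),"tool",s["tool_pos"])
E
```

```text
[ 0.51868392 -0.28190057  0.02764337] [ 3.14148174e+00 -4.95090560e-05  3.05530616e+00] 0.014957948200729423 [-0.48154774 -0.04566597 -0.18965154] [-0.02348091  0.00945972 -0.00698102]
flange seen [ 0.51719248 -0.28198445  0.022     ] tool [ 0.51868392 -0.28190057  0.02764337]
```

Call:
{"fn": "move_arm", "kwargs": {
  "deltas": [
    {"x":0,"y":0,"z":-0.03,"wx":0,"wy":0,"wz":0,"hand":0},
    {"x":0,"y":0,"z":-0.08,"wx":0,"wy":0,"wz":0,"hand":0},
    {"x":-0.01,"y":0.03,"z":-0.12,"wx":0,"wy":0,"wz":0,"hand":0},
    {"x":-0.02,"y":0.08,"z":-0.142,"wx":0,"wy":0,"wz":0,"hand":0},
    {"x":-0.03,"y":0.135,"z":-0.142,"wx":0,"wy":0,"wz":0,"hand":0},
    {"x":-0.04,"y":0.19,"z":-0.142,"wx":0,"wy":0,"wz":0,"hand":0},
    {"x":-0.05,"y":0.245,"z":-0.142,"wx":0,"wy":0,"wz":0,"hand":0},
    {"x":-0.056,"y":0.294,"z":-0.142,"wx":0,"wy":0,"wz":0,"hand":0}
  ]
}}

```text
time: 5.2
tool_pos: [0.6001, 0.0082, 0.1697]
tool_rot: [3.141, 0.0, 3.056]
contact_force: [-0.1, -0.2, -1.1]
opening: 0.0149
```

Call:
{"fn": "move_arm", "kwargs": {
  "deltas": [
    {"x":0,"y":0,"z":0,"wx":0,"wy":0,"wz":0,"hand":0},
    {"x":0,"y":0,"z":0,"wx":0,"wy":0,"wz":0,"hand":0},
    {"x":0,"y":0,"z":0,"wx":0,"wy":0,"wz":0,"hand":0}
  ]
}}

```text
time: 5.58
tool_pos: [0.5997, 0.0048, 0.1697]
tool_rot: [-3.141, -0.0, 3.054]
contact_force: [0.2, -0.5, -1.0]
opening: 0.0153
```

```bash
python3 - <<'E'
from h import *
P=cam("wrist");im=snap("wrist","w3.png");s=monitor.observe();print(s["tool_pos"],s["tool_rot"],s["opening"],s["contact_force"])
g=cv2.cvtColor(im,cv2.COLOR_BGR2GRAY)
for i in range(4):
    q=w2px("wrist",[.568-.0038*i,.071-.0434*i,.032],P);print(q.round(1))
print("flange(held)",w2px("wrist",s["tool_pos"]-[0,0,.0055],P),"foot",w2px("wrist",s["tool_pos"]-[0,0,.0237],P))
E
```

```text
[0.59969052 0.00482139 0.16970889] [-3.14148752e+00 -1.02265078e-04  3.05348793e+00] 0.014541079546224066 [-0.26311848 -0.06633511 -1.51454579]
[345.4 159. ]
[297.4 159. ]
[249.3 159. ]
[201.3 159.1]
flange(held) [276.36390688 256.70629053] foot [276.23636586 244.31168929]
```

View pics/w3.png

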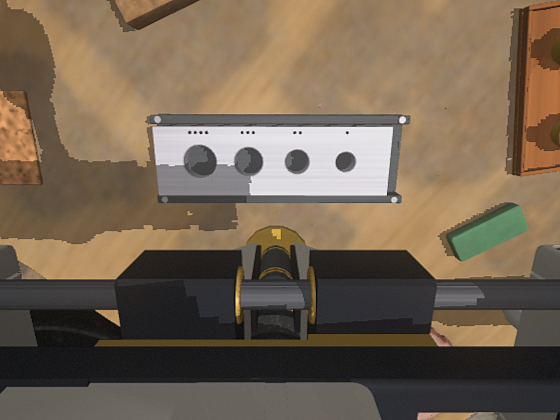

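The held plug is at (276,245). The holes show clearly at about (200,161), (248,161), (297,161) and (345,161), with the dots on the near side. I'll refine the centres.

```bash
python3 - <<'E'
from h import *
P=cam("wrist");im=cv2.imread("pics/w3.png");g=cv2.cvtColor(im,cv2.COLOR_BGR2GRAY)
for (u,v,r) in((345,161,18),(297,161,19),(248,161,21),(200,161,23)):
    c=g[v-r:v+r+1,u-r:u+r+1]; out=[]
    t,b=cv2.threshold(c,0,255,cv2.THRESH_BINARY_INV+cv2.THRESH_OTSU)
    for th in (t,75):
        b=(c<th).astype(np.uint8); n,l,st,ce=cv2.connectedComponentsWithStats(b)
        if n<2: continue
        k=1+np.argmax(st[1:,4]); x=st[k]; cx,cy=u-r+x[0]+(x[2]-1)/2,v-r+x[1]+(x[3]-1)/2
        print(th,x,(cx,cy),px2w("wrist",cx,cy,.032,P).round(4),"dia mm",x[2]*.90)
for q in((157,119.5),(403,119.5),(396,199),(164,199.5)): print(px2w("wrist",*q,.02,P).round(4))
cv2.imwrite("pics/w3c.png",cv2.resize(im[105:280,145:415],None,fx=2.9,fy=2.9,interpolation=cv2.INTER_CUBIC))
E
```

```text
153.0 [  8   9  21  20 323] (np.float64(345.0), np.float64(161.5)) [0.5703 0.0705 0.032 ] dia mm 18.900000000000002
75 [ 9 10 15 16 47] (np.float64(343.0), np.float64(160.5)) [0.5692 0.0687 0.032 ] dia mm 13.5
152.0 [  7   7  24  25 466] (np.float64(296.5), np.float64(161.0)) [0.566  0.0266 0.032 ] dia mm 21.6
75 [13  9 16  9 39] (np.float64(298.5), np.float64(155.0)) [0.5607 0.0288 0.032 ] dia mm 14.4
160.0 [  0   7  36  36 956] (np.float64(244.5), np.float64(164.5)) [ 0.565  -0.0208  0.032 ] dia mm 32.4
75 [ 17   8  18  25 267] (np.float64(252.5), np.float64(160.0)) [ 0.5616 -0.0131  0.032 ] dia mm 16.2
158.0 [   0    7   47   40 1499] (np.float64(200.0), np.float64(164.5)) [ 0.5614 -0.0611  0.032 ] dia mm 42.300000000000004
75 [ 14   8  25  29 347] (np.float64(203.0), np.float64(160.0)) [ 0.5576 -0.0578  0.032 ] dia mm 22.5
[ 0.5186 -0.097   0.02  ]
[0.5384 0.1269 0.02  ]
[0.6129 0.1215 0.02  ]
[ 0.5935 -0.1041  0.02  ]
```

View pics/w3c.png

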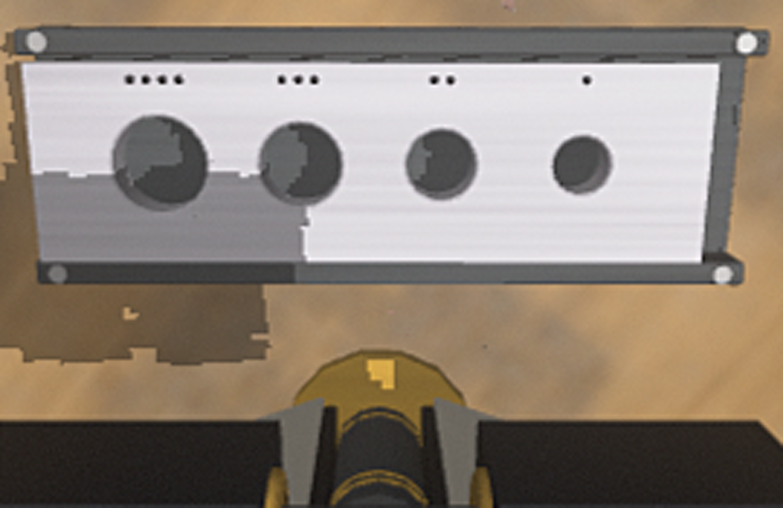

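Plate centre is about 6 mm off nominal along -y. I'll go close above hole 1 and then press, watching the force.

Call:
{"fn": "move_arm", "kwargs": {
  "deltas": [
    {"x":0.018,"y":0.032,"z":0.03,"wx":0,"wy":0,"wz":0,"hand":0},
    {"x":0.036,"y":0.063,"z":0.06,"wx":0,"wy":0,"wz":0,"hand":0},
    {"x":0.036,"y":0.063,"z":0.09,"wx":0,"wy":0,"wz":0,"hand":0},
    {"x":0.036,"y":0.063,"z":0.104,"wx":0,"wy":0,"wz":0,"hand":0},
    {"x":0.036,"y":0.063,"z":0.104,"wx":0,"wy":0,"wz":0,"hand":0},
    {"x":0.036,"y":0.063,"z":0.104,"wx":0,"wy":0,"wz":0,"hand":0}
  ]
}}

```text
time: 6.38
tool_pos: [0.5704, 0.0714, 0.0668]
tool_rot: [3.141, 0.002, 3.054]
contact_force: [-0.1, 0.4, -0.7]
opening: 0.0152
```

```bash
python3 - <<'E'
from h import *
P=cam("wrist");im=snap("wrist","w4.png");s=monitor.observe();print(s["tool_pos"],s["tool_rot"],s["opening"],s["contact_force"])
for i in range(4):
    print(w2px("wrist",[.5704-.0041*i,.0707-.0437*i,.032],P).round(1))
print("flange(held)",w2px("wrist",s["tool_pos"]-[0,0,.0055],P),"foot",w2px("wrist",s["tool_pos"]-[0,0,.0237],P))
E
```

```text
[0.57044983 0.07149232 0.06694887] [3.14133432e+00 2.40604437e-03 3.05438646e+00] 0.015269307607932102 [ 0.10571587 -0.14536472 -0.72635463]
[275.1 237.6]
[205.8 237.2]
[136.4 236.8]
[ 66.9 236.4]
flange(held) [276.63503734 256.70111814] foot [276.47080951 244.23678749]
```

View pics/w4.png

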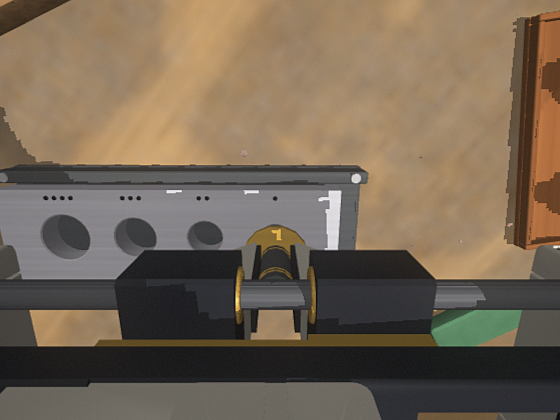

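The view shows holes 2, 3 and 4 at (205,237), (136,237) and (66,237), which matches the prediction within 1 px. The held flange is about 1 mm short of the TCP in x. Now I'll press on hole 1.

Call:
{"fn": "move_arm", "kwargs": {
  "deltas": [
    {"x":-0.001,"y":-0.0007,"z":0.006,"wx":0,"wy":0,"wz":0,"hand":0},
    {"x":-0.001,"y":-0.0007,"z":0.009,"wx":0,"wy":0,"wz":0,"hand":0},
    {"x":-0.001,"y":-0.0007,"z":0.011,"wx":0,"wy":0,"wz":0,"hand":0},
    {"x":-0.001,"y":-0.0007,"z":0.013,"wx":0,"wy":0,"wz":0,"hand":0},
    {"x":-0.001,"y":-0.0007,"z":0.014,"wx":0,"wy":0,"wz":0,"hand":0},
    {"x":-0.001,"y":-0.0007,"z":0.014,"wx":0,"wy":0,"wz":0,"hand":0}
  ]
}}

```text
time: 7.18
tool_pos: [0.5704, 0.0712, 0.0519]
tool_rot: [-3.142, 0.0, 3.055]
contact_force: [-0.9, -1.6, 3.0]
opening: 0.0152
```

Call:
{"fn": "move_arm", "kwargs": {
  "deltas": [
    {"x":0,"y":0,"z":0,"wx":0,"wy":0,"wz":0,"hand":0},
    {"x":0,"y":0,"z":-0.006,"wx":0,"wy":0,"wz":0,"hand":0},
    {"x":0,"y":0,"z":-0.013,"wx":0,"wy":0,"wz":0,"hand":0},
    {"x":0.0,"y":-0.022,"z":-0.013,"wx":0,"wy":0,"wz":0,"hand":0},
    {"x":0.0,"y":-0.0439,"z":-0.013,"wx":0,"wy":0,"wz":0,"hand":0},
    {"x":0.0,"y":-0.0439,"z":-0.013,"wx":0,"wy":0,"wz":0,"hand":0},
    {"x":0.0,"y":-0.0439,"z":-0.013,"wx":0,"wy":0,"wz":0,"hand":0}
  ]
}}

```text
time: 8.05
tool_pos: [0.5666, 0.028, 0.0649]
tool_rot: [3.141, 0.0, 3.055]
contact_force: [0.4, 0.3, -1.5]
opening: 0.0149
```

```bash
python3 - <<'E'
from h import *
P=cam("wrist");im=snap("wrist","w5.png");s=monitor.observe();print(s["tool_pos"],s["tool_rot"],s["opening"],s["contact_force"])
for i in range(4): print(w2px("wrist",[.5704-.0041*i,.0707-.0437*i,.032],P).round(1))
a,b=s["tool_pos"],np.array([.5663+.001,.0270,0]);d=(b-a)[:2];y=s["tool_rot"][2]
print("need tool x,y",d@[np.cos(y),np.sin(y)],d@[np.sin(y),-np.cos(y)])
g=cv2.cvtColor(im,cv2.COLOR_BGR2GRAY)
hsv=cv2.cvtColor(im,cv2.COLOR_BGR2HSV)
row=im[245,235:320];print([tuple(int(k) for k in p) for p in row[::6]])
col=im[215:250,277];print([tuple(int(k) for k in p) for p in col[::3]])
E
```

```text
[0.56662927 0.02818821 0.06481319] [3.14120265e+00 1.19044279e-04 3.05560234e+00] 0.015579486481853057 [-0.8592881   0.21389898 -1.64662937]
[344.5 238.9]
[274.6 238.4]
[204.6 238. ]
[134.4 237.5]
need tool x,y -0.0007703014993474491 -0.0011262094593341408
[(134, 129, 133), (138, 133, 135), (95, 106, 111), (98, 105, 109), (38, 47, 53), (49, 107, 134), (47, 109, 138), (49, 76, 90), (53, 112, 140), (51, 101, 128), (99, 105, 109), (103, 108, 112), (133, 129, 132), (135, 130, 133), (134, 130, 133)]
[(135, 132, 135), (133, 131, 134), (134, 130, 133), (62, 59, 56), (44, 84, 105), (75, 172, 217), (75, 173, 220), (72, 172, 220), (50, 106, 133), (52, 107, 134), (49, 76, 90), (48, 69, 79)]
```

Call:
{"fn": "move_arm", "kwargs": {
  "deltas": [
    {"x":-0.0008,"y":-0.0011,"z":0.004,"wx":0,"wy":0,"wz":0,"hand":0},
    {"x":-0.0008,"y":-0.0011,"z":0.008,"wx":0,"wy":0,"wz":0,"hand":0},
    {"x":-0.0008,"y":-0.0011,"z":0.01,"wx":0,"wy":0,"wz":0,"hand":0},
    {"x":-0.0008,"y":-0.0011,"z":0.012,"wx":0,"wy":0,"wz":0,"hand":0},
    {"x":-0.0008,"y":-0.0011,"z":0.013,"wx":0,"wy":0,"wz":0,"hand":0},
    {"x":-0.0008,"y":-0.0011,"z":0.013,"wx":0,"wy":0,"wz":0,"hand":0}
  ]
}}

```text
time: 8.85
tool_pos: [0.5669, 0.0265, 0.0515]
tool_rot: [3.141, -0.001, 3.055]
contact_force: [-1.5, 1.4, -1.4]
opening: 0.0154
```

The vertical force stayed at its baseline 4 mm below contact level, so the plug appears to be entering hole 2. I'll continue gently.

Call:
{"fn": "move_arm", "kwargs": {
  "deltas": [
    {"x":0,"y":0,"z":0.001,"wx":0,"wy":0,"wz":0,"hand":0},
    {"x":0,"y":0,"z":0.002,"wx":0,"wy":0,"wz":0,"hand":0},
    {"x":0,"y":0,"z":0.003,"wx":0,"wy":0,"wz":0,"hand":0},
    {"x":0,"y":0,"z":0.003,"wx":0,"wy":0,"wz":0,"hand":0}
  ]
}}

```text
time: 9.35
tool_pos: [0.567, 0.0265, 0.0486]
tool_rot: [3.141, -0.001, 3.055]
contact_force: [-2.6, 2.5, 0.1]
opening: 0.0153
```

Call:
{"fn": "move_arm", "kwargs": {
  "deltas": [
    {"x":0.0006,"y":0.0006,"z":0,"wx":0,"wy":0,"wz":0,"hand":0},
    {"x":0.0006,"y":0.0006,"z":0.001,"wx":0,"wy":0,"wz":0,"hand":0},
    {"x":0.0006,"y":0.0006,"z":0.002,"wx":0,"wy":0,"wz":0,"hand":0},
    {"x":0.0006,"y":0.0006,"z":0.003,"wx":0,"wy":0,"wz":0,"hand":0},
    {"x":0.0006,"y":0.0006,"z":0.003,"wx":0,"wy":0,"wz":0,"hand":0}
  ]
}}

```text
time: 9.98
tool_pos: [0.5669, 0.0269, 0.0456]
tool_rot: [-3.142, 0.0, 3.055]
contact_force: [-0.6, 0.1, -1.9]
opening: 0.0149
```

Call:
{"fn": "move_arm", "kwargs": {
  "deltas": [
    {"x":0,"y":0,"z":0.0015,"wx":0,"wy":0,"wz":0,"hand":0},
    {"x":0,"y":0,"z":0.003,"wx":0,"wy":0,"wz":0,"hand":0},
    {"x":0,"y":0,"z":0.0045,"wx":0,"wy":0,"wz":0,"hand":0},
    {"x":0,"y":0,"z":0.005,"wx":0,"wy":0,"wz":0,"hand":0},
    {"x":0,"y":0,"z":0.005,"wx":0,"wy":0,"wz":0,"hand":0}
  ]
}}

```text
time: 10.6
tool_pos: [0.5669, 0.027, 0.0409]
tool_rot: [3.142, 0.001, 3.055]
contact_force: [-1.3, -0.5, 0.7]
opening: 0.0152
```

The force shows about 2 N at flange level, so the flange is on the plate. I'll release and rise.

Call:
{"fn": "move_arm", "kwargs": {
  "deltas": [
    {"x":0,"y":0,"z":0,"wx":0,"wy":0,"wz":0,"hand":0.3},
    {"x":0,"y":0,"z":0,"wx":0,"wy":0,"wz":0,"hand":0.6},
    {"x":0,"y":0,"z":0,"wx":0,"wy":0,"wz":0,"hand":0.6},
    {"x":0,"y":0,"z":0,"wx":0,"wy":0,"wz":0,"hand":0.6},
    {"x":0,"y":0,"z":-0.02,"wx":0,"wy":0,"wz":0,"hand":0.6},
    {"x":0,"y":0,"z":-0.05,"wx":0,"wy":0,"wz":0,"hand":0.6},
    {"x":0,"y":0,"z":-0.09,"wx":0,"wy":0,"wz":0,"hand":0.6},
    {"x":-0.03,"y":0,"z":-0.13,"wx":0,"wy":0,"wz":0,"hand":0.6}
  ]
}}

```text
time: 11.6
tool_pos: [0.5954, 0.0247, 0.1719]
tool_rot: [3.141, -0.002, 3.056]
contact_force: [1.7, 0.3, -1.3]
opening: 0.0551
```

```bash
python3 - <<'E'
from h import *
P=cam("wrist");im=snap("wrist","w6.png");s=monitor.observe();print(s["tool_pos"],s["contact_force"],s["opening"])
for z in(.036,.072):print(w2px("wrist",[.566,.027,z],P))
cv2.imwrite("pics/w6c.png",cv2.resize(im[80:300,120:440],None,fx=2.4,fy=2.4))
E
```

```text
[0.6023969  0.02375022 0.17834667] [ 4.01381328 -0.74949969  4.54904731] 0.054995718668421546
[275.52512521 168.11905421]
[275.61623739 174.63354221]
```

View pics/w6c.png

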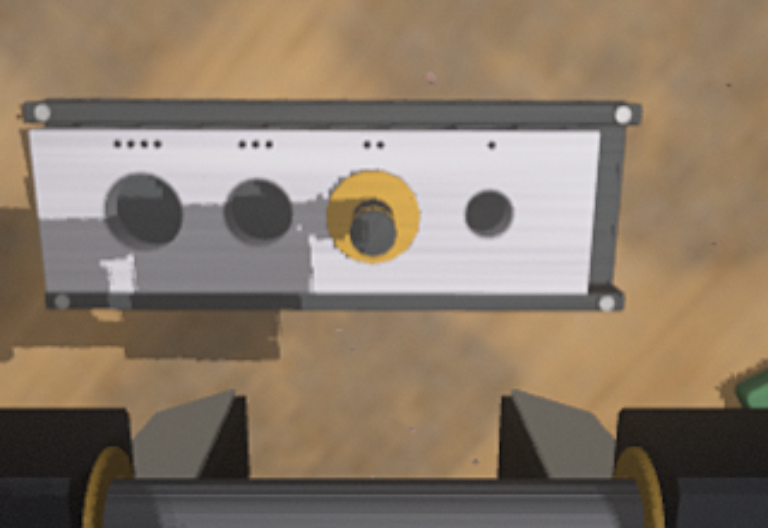

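The picture shows the plug upright in the two-dot hole, with its flange flat at crop (373,217) and its stem top at (373,232). Their separation of 6.3 px against 6.5 px expected means it isn't tilted. The gripper is clear, so I'll hand in.

```bash
python3 - <<'E'
from h import *
s=monitor.observe();print(s["time"],s["tool_pos"],s["contact_force"])
robot.hand_in()
E
```

```text
11.65 [0.6023969  0.02375022 0.17834667] [ 4.01381328 -0.74949969  4.54904731]
the job is handed in; nothing more can be done
```

The mat plug fits the second hole (22 mm), so its spigot is 20.4 mm. It is seated there upright and released, and I handed the job in at about 12 s.

- **Hole 1:** I pressed with about 4 N, the plate sank about 4 mm, and the plug did not enter.
- **Hole 2:** The vertical force stayed at its baseline below contact level, so the plug was going in. It rubbed the wall with about 3.6 N sideways, which a 0.6 mm shift each way cleared. It then came home on the plate with about 2 N.
- **Last picture:** The plug stands upright in the two-dot hole with its flange flat on the plate, and the gripper is clear of it. The flange appeared about 2 px from where I predicted it; the arm was still settling when the picture was taken, which I take to be the cause.
- **Disagreement in measurements:** The top and wrist cameras disagreed by 4–6 mm in x. I used the wrist camera, whose close-up views held.
- **Not checked at the end:** I did not look again at the tray plugs, wax bar, tape or sanding block, but the arm never went near them.

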